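# Point out the stray tube, then the free place in the rack where it belongs

### The job

Show which tube has to be put away and where it goes: point from above at the one capped tube that stands outside the rack, with the fingertips about 3 cm over the middle of its cap, and stay there for two seconds. Then point likewise at the empty place in the rack, the fingertips over its middle and about 3 cm above the level of the neighbouring caps, stay for two seconds and finish there, still pointing. Only point: touch and move nothing, point at no other tube or bottle, and travel well above everything in between.

Things in the scene. Friction and masses are not known exactly. Their poses are not given: they have to be found in the camera images.
- stray_tube: the stray tube: screw-capped 50 ml laboratory tube, 112 mm tall, body 28 mm and cap 33 mm across, blue or orange cap; it alone of the tubes stands by itself on the bench, outside the rack. Loose, 30 g. Origin at the centre of its foot, z up its axis; the cap's top is 112 mm above the origin
- tube_rack: blue open tube rack, 80 x 152 mm and 70 mm high, fixed; its length runs away from the robot, and an upright wall rises about 10 cm behind its far end. Origin at the centre of its underside, y along its length. Eight cells in two rows of four, centres at x = -18, 18 and y = -54, -18, 18, 54 mm, cell floor at z = 4 mm; seven cells hold a tube, one is empty
- empty_place: the one empty cell of the rack, a 33 mm wide square opening; origin at the centre of the cell's floor (4 mm above the bench), z up. The caps of the tubes in the neighbouring cells, 36 mm away, reach 112 mm above this origin, the rack's rim 66 mm above it
- rack_tube_0: tube in a rack cell: screw-capped 50 ml laboratory tube, 112 mm tall, body 28 mm and cap 33 mm across, blue or orange cap, loose. Origin at the centre of its foot (on the cell floor, 4 mm above the bench), z up
- rack_tube_1: tube in a rack cell: screw-capped 50 ml laboratory tube, 112 mm tall, body 28 mm and cap 33 mm across, blue or orange cap, loose. Origin at the centre of its foot (on the cell floor, 4 mm above the bench), z up
- rack_tube_2: tube in a rack cell: screw-capped 50 ml laboratory tube, 112 mm tall, body 28 mm and cap 33 mm across, blue or orange cap, loose. Origin at the centre of its foot (on the cell floor, 4 mm above the bench), z up
- rack_tube_3: tube in a rack cell: screw-capped 50 ml laboratory tube, 112 mm tall, body 28 mm and cap 33 mm across, blue or orange cap, loose. Origin at the centre of its foot (on the cell floor, 4 mm above the bench), z up
- rack_tube_4: tube in a rack cell: screw-capped 50 ml laboratory tube, 112 mm tall, body 28 mm and cap 33 mm across, blue or orange cap, loose. Origin at the centre of its foot (on the cell floor, 4 mm above the bench), z up
- rack_tube_5: tube in a rack cell: screw-capped 50 ml laboratory tube, 112 mm tall, body 28 mm and cap 33 mm across, blue or orange cap, loose. Origin at the centre of its foot (on the cell floor, 4 mm above the bench), z up
- rack_tube_6: tube in a rack cell: screw-capped 50 ml laboratory tube, 112 mm tall, body 28 mm and cap 33 mm across, blue or orange cap, loose. Origin at the centre of its foot (on the cell floor, 4 mm above the bench), z up
- media_bottle: wide-bodied glass bottle with a screw cap, 56 mm across, 105 mm tall, loose on the bench; origin at the centre of its foot
- small_media_bottle: wide-bodied glass bottle with a screw cap, 50 mm across, 95 mm tall, loose on the bench; origin at the centre of its foot
- squat_bottle: small squat bottle with a broad cap, 40 mm across, 60 mm tall, loose on the bench; origin at the centre of its foot
- mini_centrifuge: round bench centrifuge with a clear lid, about 164 x 148 mm, 99 mm high, fixed; origin at the centre of its underside

How it is judged:
By the outcome, as a careful person would: the job done as asked, in the order asked, and still so for the second after the job is handed in, with the robot touching nothing.
It also fails if it takes over 43 s, if anything falls off the work surface, if the arm or the gripper's body presses on something with over 40 N, if the wrist force passes 120 N, or if a joint passes its speed limit or range.

### The arm

A 6-joint arm with a two-finger parallel gripper is mounted at the origin on the work surface; the furniture and walls round the work are solid. World frame = base frame: x ahead of the robot, y to its left, z up, the work surface at z = 0. Lengths are in m, angles in rad, forces in N, time in s.
With the tool pointing down it reaches from about 0.35 to 0.875 m from the base axis. Payload 4.2 kg.
Tool frame: the origin (TCP) lies between the finger pads; the fingertips stand 25 mm ahead of it and the grasp point (between the pads) lies 6 mm ahead of it; z points along the fingers, y is the line along which they close (so a half turn about z gives the same grasp; the last joint's range is limited). The gripper opens to 85 mm and grips with 20 to 120 N. Pads are 22 mm wide; open, the fingers measure 114 mm over their backs; the gripper's body (76 mm by 85 mm) begins 54 mm behind the grasp point. The pads swing forward as they close: fully open they stand 13 mm farther back than shut.
Start: joints at [1.425, 0.385, 0.008, 0, -1.194, -0.259], TCP at [0.246, 0.574, 0.256] pointing down, gripper open.
Joint ranges: [-3.14, 3.14], [-1.21, 2.06], [-1.07, 1.41], [-3.16, 2.05], [-2.99, -0.16], [-3.1, 3.1]. Speed limits (rad/s): [2.79, 2.79, 3.14, 3.14, 3.14, 3.14].

### API

Orientations are given as a rotation vector (axis times angle).
In Python, from cell import robot gives the robot as it stands.
- The arm moves only by the tool play_rows, never from a script. Its argument "deltas" is a list of rows, each an object of numbers: "x", "y", "z": the shift along the tool's x, y, z in cm; "rx", "ry", "rz": the turn, a rotation vector about the tool's x, y, z in rad; "jaw": the gripper command: -1 is fully open, 1 is shut, values between are in proportion. A call has exactly 10 rows; each row shifts and turns the commanded pose from where the row before left it, along the tool's axes as they then stand; what a row does not reach is not made up. A row lasts 1/10 s, in which the tool goes at most 50 mm and 8.59 degrees, less where a joint would pass 70% of its speed; a pose out of reach is approached as far as the arm can. A call with a gripper value outside its range is refused whole. The fingers move at their own pace and stop on an object; "force" is the grip in N (left out, the last holds). Time passes only in rows, so rows that do not move let the fingers close, or fill a call up. It gives the time, the measured TCP pose, the force, the opening and the grip force at its end, in the units of the state.
- robot.state(): the state, without advancing time (a new reading comes with each control period).
- robot.snapshot(name): name is "scene" or "top" or "wrist"; returns a dict with "img" (480x640x3 uint8, blue, green, red), "camera_matrix" (3x3 intrinsics, pixels), "R" (3x3) and "t" (3): a world point X has camera coordinates R X + t. Camera axes: x right, y down, z forward; pixel columns grow to the right and rows downward; lengths in m; the calibration is good to about 2 mm. The wrist camera is an equidistant fisheye: a pixel r from the principal point sees the ray r / f radians off the axis. A picture is of the moment at which its call begins. There is no depth.
- robot.sign_off(): hands the job in; it is judged then, once.
The state is a dict: "clock": time; "joints": joint angles; "joint_velocities": joint speeds; "joint_efforts": joint torques, N m; "eef_pos": TCP position; "tcp_rot": TCP orientation; "force": force on the tool from outside, world axes, zero at the start; "torque": the same for the moment, N m; "finger_gap": finger opening in m; "gripper_force": force on a finger pad.
Only numpy, scipy, OpenCV 4.12 (cv2) and the standard library are available. Lean on these libraries where they do the work, as an engineer would, in place of code of your own. Each camera call takes 0.05 s, during which the arm holds its last target. There are 200 camera calls.

## Working session

There is one attempt and no reset: what is moved stays moved. The work goes in short steps, Python scripts to look and compute and a tool call to move; the robot and the scene stay as the last step left them, time stands still between calls to the robot, and variables do not carry over. Pictures are saved under pics/ and viewed, at most 10 in all, crops included, and the job is handed in when it is done.

Besides the shell and the picture viewer there is one more tool, called after "Emit:" as name(argument=value, ...) on one line, values as JSON. play_rows: Moves the arm, as the interface text tells. Its arguments: {"type":"object","properties":{"deltas":{"type":"array","items":{"type":"object","properties":{"x":{"type":"number"},"y":{"type":"number"},"z":{"type":"number"},"rx":{"type":"number"},"ry":{"type":"number"},"rz":{"type":"number"},"jaw":{"type":"number"}}}},"force":{"type":"number"}},"required":["deltas"]}

```bash
mkdir -p pics; python3 - <<'E'
from cell import robot
import cv2,pickle
d={}
for n in("scene","top"):
    d[n]=robot.snapshot(n); cv2.imwrite(f"pics/{n}.png",d[n]["img"]); print(n,d[n]["camera_matrix"],d[n]["R"],d[n]["t"])
pickle.dump(d,open("d.pkl","wb"))
s=robot.state();print(s["clock"],s["eef_pos"],s["tcp_rot"],s["finger_gap"])
E
```

```text
scene [[526.41831967   0.         311.2662372 ]
 [  0.         526.41831967 244.37575593]
 [  0.           0.           1.        ]] [[-0.98169589  0.18993757 -0.01403188]
 [ 0.13018064  0.61541105 -0.77738166]
 [-0.13901861 -0.76497906 -0.62887269]] [ 0.46324376 -0.00389553  1.08911152]
top [[507.7722419    0.         326.51769186]
 [  0.         507.7722419  242.01003454]
 [  0.           0.           1.        ]] [[-0.01103498 -0.99992099  0.00602041]
 [-0.98141396  0.00967679 -0.19165856]
 [ 0.19158515 -0.00802347 -0.9814432 ]] [-0.04112438  0.46161296  0.93535228]
0.1 [0.24594436 0.5740653  0.25532496] [ 3.07547510e+00 -6.31310791e-01 -4.03085285e-04] 0.08527318498202358
```

View pics/top.png

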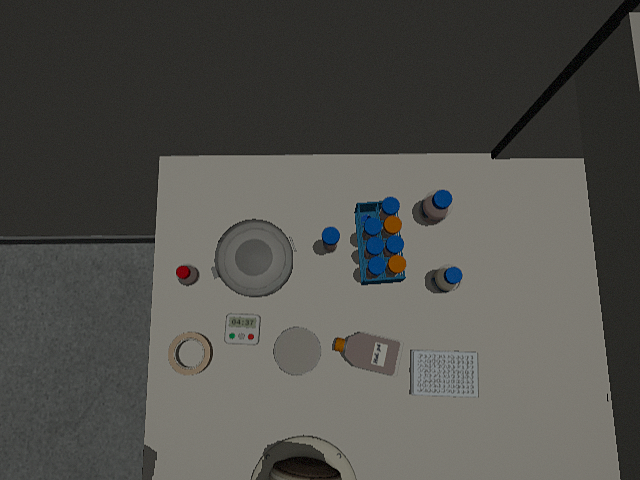

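View pics/scene.png

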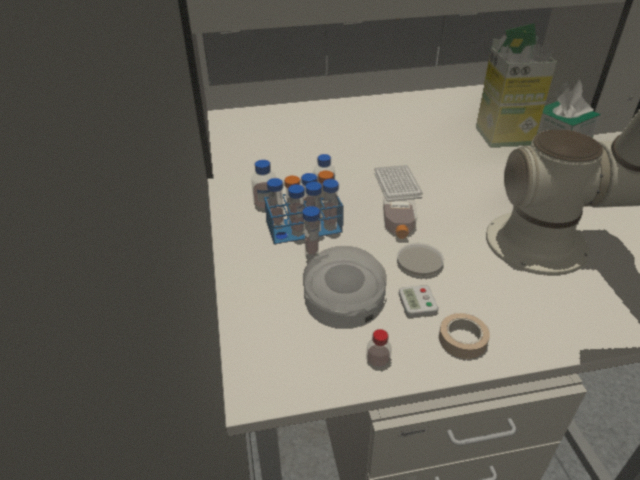

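The top view shows the stray blue-capped tube alone at about (330,236). The rack's empty cell is the far-left one, at about (367,208), and the other seven cells have caps. In the scene view the stray is at (312,214), the empty cell at about (282,235), and a wall stands to the left.

```bash
cat >h.py <<'E'
import numpy as np,cv2
def ray(c,u,z):
    d=c["R"].T@np.linalg.inv(c["camera_matrix"])@[u[0],u[1],1]; C=-c["R"].T@c["t"]
    return C+d*(z-C[2])/d[2]
def blobs(img,a=25):
    h=cv2.cvtColor(img,cv2.COLOR_BGR2HSV)
    out=[]
    for n,lo,hi in(("blue",(104,190,110),(122,255,255)),("orange",(8,150,110),(20,255,255))):
        m=cv2.inRange(h,lo,hi)
        k,l,st,ce=cv2.connectedComponentsWithStats(m)
        out+=[(n,ce[i],st[i]) for i in range(1,k) if st[i,4]>a]
    return out
E
python3 - <<'E'
import pickle
from h import *
np.set_printoptions(precision=4,suppress=True)
d=pickle.load(open("d.pkl","rb"));c=d["top"]
for n,u,s in blobs(c["img"]): print(n,u.round(1),s,ray(c,u,.107))
print("cell opening rim",ray(c,(368,208),.07), "C",-c["R"].T@c["t"])
for n,u,s in blobs(d["scene"]["img"]): print("sc",n,u.round(1),s,ray(d["scene"],u,.107))
h=cv2.cvtColor(c["img"],cv2.COLOR_BGR2HSV);print(h[205:212,362:374:3].tolist()[0],h[236,330],h[243,330])
cv2.imwrite("pics/topc.png",cv2.resize(c["img"][190:295,310:430],None,fx=5,fy=5,interpolation=2))
E
```

```text
blue [442.2 198.3] [434 190  18  16 154] [ 0.5287 -0.2591  0.107 ]
blue [390.8 204.8] [383 197  16  16 168] [ 0.5174 -0.164   0.107 ]
blue [363.6 217.9] [361 215   6   7  27] [ 0.4931 -0.1135  0.107 ]
blue [372.9 225.6] [365 218  17  16 202] [ 0.4787 -0.1301  0.107 ]
blue [330.4 234.9] [323 227  16  16 190] [ 0.462  -0.0526  0.107 ]
blue [394.6 243.5] [387 236  17  16 208] [ 0.4451 -0.1684  0.107 ]
blue [374.7 245.1] [367 238  17  16 207] [ 0.4425 -0.1323  0.107 ]
blue [376.8 264.9] [369 257  17  17 213] [ 0.4064 -0.1351  0.107 ]
blue [453.6 274.6] [446 268  16  15 185] [ 0.3875 -0.2716  0.107 ]
orange [392.6 223.8] [384 216  18  17 218] [ 0.4816 -0.1661  0.107 ]
orange [396.9 263.3] [389 255  17  17 230] [ 0.4089 -0.1711  0.107 ]
orange [339.7 344.3] [336 340   9  10  57] [ 0.2678 -0.0663  0.107 ]
cell opening rim [ 0.5215 -0.1255  0.07  ] C [ 0.2734 -0.0381  1.0067]
sc orange [325.3 174.4] [319 171  14   8  85] [ 0.4049 -0.1829  0.107 ]
sc orange [291.6 179.6] [285 176  14   8  89] [ 0.4775 -0.1776  0.107 ]
sc orange [401.7 227.4] [397 225  10   5  39] [0.3075 0.0263 0.107 ]
[[103, 247, 33], [100, 219, 35], [102, 226, 35], [106, 255, 28]] [105 255 110] [106 255  92]
```

View pics/topc.png

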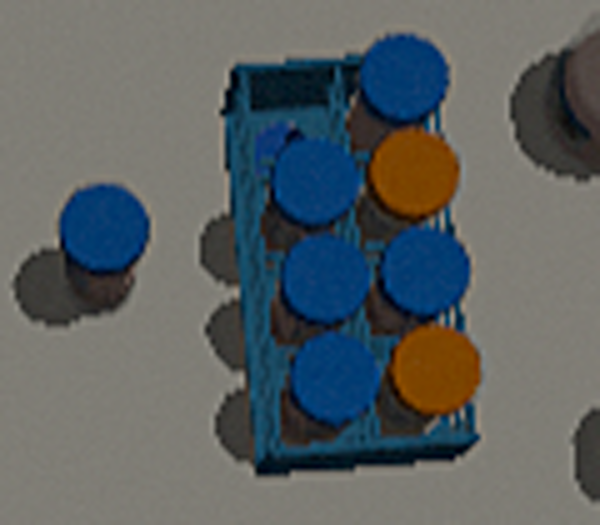

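The crop shows clean cap-top discs, with the stray at full-image pixel (330.5,235). The far-left cell is confirmed empty. Next I fit the cell grid to the seven caps.

```bash
python3 - <<'E'
import pickle
from h import *
from scipy.spatial.transform import Rotation as Ro
from cell import robot
np.set_printoptions(precision=4,suppress=True)
c=pickle.load(open("d.pkl","rb"))["top"]
px=[(390.8,204.8),(392.6,223.8),(394.6,243.5),(396.9,263.3),(372.9,225.6),(374.7,245.1),(376.8,264.9)]
g=np.array([(18,54),(18,18),(18,-18),(18,-54),(-18,18),(-18,-18),(-18,-54)])/1000.
P=np.array([ray(c,p,.116)[:2] for p in px])
gm,Pm=g.mean(0),P.mean(0)
R=Ro.align_vectors(np.c_[P-Pm,np.zeros(7)],np.c_[g-gm,np.zeros(7)])[0].as_matrix()[:2,:2]
print("res mm",1e3*((g-gm)@R.T+Pm-P))
E_=R@(np.array([-.018,.054])-gm)+Pm
S=ray(c,(330.5,235),.112)[:2]
print("empty",E_,"stray",S,"yaw",np.arctan2(R[1,0],R[0,0]))
s=robot.state();T=Ro.from_rotvec(s["tcp_rot"]).as_matrix();print(T)
p0=s["eef_pos"]
for n,q in(("stray",[*S,.167]),("empty",[*E_,.171])): print(n,"from start, tool cm",T.T@(np.array(q)-p0)*100)
E
```

```text
res mm [[ 0.2306  0.2629]
 [-0.288  -0.1718]
 [-0.0448 -0.3246]
 [-0.1591  0.0145]
 [ 0.2629  0.1448]
 [ 0.083  -0.0882]
 [-0.0846  0.1623]]
empty [ 0.5127 -0.1266] stray [ 0.4608 -0.0527] yaw -1.5032386004765559
[[ 0.9191 -0.3939 -0.0007]
 [-0.3939 -0.9191 -0.0019]
 [ 0.0001  0.002  -1.    ]]
stray from start, tool cm [44.4403 49.1261  8.9375]
empty from start, tool cm [52.1194 53.8742  8.5481]
```

Emit:
play_rows(deltas=[{"z": -3,"jaw": 1},{"x": 1.4,"y": 1.7,"jaw": 1},{"x": 2.4,"y": 2.7,"jaw": 1},{"x": 2.4,"y": 2.7,"jaw": 1},{"x": 2.4,"y": 2.7,"jaw": 1},{"x": 2.4,"y": 2.7,"jaw": 1},{"x": 2.4,"y": 2.7,"jaw": 1},{"x": 2.4,"y": 2.7,"jaw": 1},{"x": 2.4,"y": 2.7,"jaw": 1},{"x": 2.4,"y": 2.7,"jaw": 1}])

```text
$.deltas[0]: bad value
```

Emit:
play_rows(deltas=[{"x": 2.4,"y": 2.7,"jaw": 1},{"x": 2.4,"y": 2.7,"jaw": 1},{"x": 2.4,"y": 2.7,"jaw": 1},{"x": 2.4,"y": 2.7,"jaw": 1},{"x": 2.4,"y": 2.7,"jaw": 1},{"x": 2.4,"y": 2.7,"jaw": 1},{"x": 2.4,"y": 2.7,"jaw": 1},{"x": 2,"y": 2,"jaw": 1},{"jaw": 1},{"jaw": 1}])

```text
$.deltas[0]: bad value
```

```bash
cat >g.py <<'E'
import sys,numpy as np
from scipy.spatial.transform import Rotation as Ro
from cell import robot
np.set_printoptions(precision=4,suppress=True)
s=robot.state();T=Ro.from_rotvec(s["tcp_rot"]).as_matrix()
print(s["clock"],s["eef_pos"],T[:,2],s["joints"],s["finger_gap"],s["force"])
for q in([.4608,-.0527,.167],[.5127,-.1266,.171]): print(T.T@(np.array(q)-s["eef_pos"])*100)
if len(sys.argv)>1:
    import cv2; c=robot.snapshot("wrist"); cv2.imwrite("pics/%s.png"%sys.argv[1],c["img"])
E
python3 g.py w1
```

```text
0.1 [0.2459 0.5741 0.2553] [-0.0007 -0.0019 -1.    ] [ 1.4246  0.3855  0.0068 -0.0004 -1.194  -0.2586] 0.08527318498202358 [0.4047 0.0811 0.4587]
[44.4379 49.1262  8.9375]
[52.1195 53.8748  8.5481]
```

View pics/w1.png

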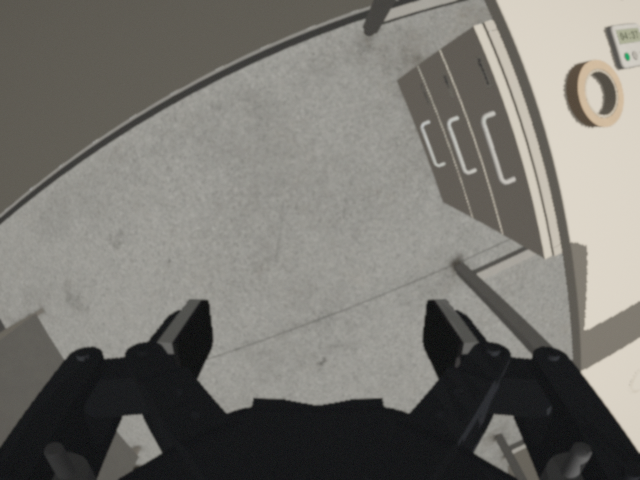

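Both calls were refused and nothing moved; the wrist view shows only the floor and the open fingers. Rows probably need every key, so I'll test that with a small first row.

Emit:
play_rows(deltas=[{"x": 0,"y": 0,"z": -3,"rx": 0,"ry": 0,"rz": 0,"jaw": 1},{"x": 1.4,"y": 1.7,"z": 0,"rx": 0,"ry": 0,"rz": 0,"jaw": 1},{"x": 2.4,"y": 2.7,"z": 0,"rx": 0,"ry": 0,"rz": 0,"jaw": 1},{"x": 2.4,"y": 2.7,"z": 0,"rx": 0,"ry": 0,"rz": 0,"jaw": 1},{"x": 2.4,"y": 2.7,"z": 0,"rx": 0,"ry": 0,"rz": 0,"jaw": 1},{"x": 2.4,"y": 2.7,"z": 0,"rx": 0,"ry": 0,"rz": 0,"jaw": 1},{"x": 2.4,"y": 2.7,"z": 0,"rx": 0,"ry": 0,"rz": 0,"jaw": 1},{"x": 2.4,"y": 2.7,"z": 0,"rx": 0,"ry": 0,"rz": 0,"jaw": 1},{"x": 2.4,"y": 2.7,"z": 0,"rx": 0,"ry": 0,"rz": 0,"jaw": 1},{"x": 2.4,"y": 2.7,"z": 0,"rx": 0,"ry": 0,"rz": 0,"jaw": 1}])

```text
clock: 1.15
eef_pos: [0.3437, 0.2776, 0.2862]
tcp_rot: [3.077, -0.631, -0.0]
force: [0.8, 0.2, 0.7]
finger_gap: 0.0001
gripper_force: 0.0
```

Emit:
play_rows(deltas=[{"x": 2.6,"y": 2.8,"z": 0,"rx": 0,"ry": 0,"rz": 0,"jaw": 1},{"x": 2.6,"y": 2.8,"z": 0,"rx": 0,"ry": 0,"rz": 0,"jaw": 1},{"x": 2.6,"y": 2.8,"z": 0,"rx": 0,"ry": 0,"rz": 0,"jaw": 1},{"x": 2.6,"y": 2.8,"z": 0,"rx": 0,"ry": 0,"rz": 0,"jaw": 1},{"x": 2.6,"y": 2.8,"z": 0,"rx": 0,"ry": 0,"rz": 0,"jaw": 1},{"x": 2.6,"y": 2.8,"z": 0,"rx": 0,"ry": 0,"rz": 0,"jaw": 1},{"x": 2.6,"y": 2.8,"z": 0,"rx": 0,"ry": 0,"rz": 0,"jaw": 1},{"x": 2.6,"y": 2.8,"z": 0,"rx": 0,"ry": 0,"rz": 0,"jaw": 1},{"x": 2.0,"y": 2.0,"z": 0,"rx": 0,"ry": 0,"rz": 0,"jaw": 1},{"x": 0.5,"y": 0.8,"z": 0,"rx": 0,"ry": 0,"rz": 0,"jaw": 1}])

```text
clock: 2.15
eef_pos: [0.459, -0.0462, 0.2858]
tcp_rot: [3.076, -0.636, -0.001]
force: [-0.6, 0.1, 0.6]
finger_gap: 0.0001
gripper_force: 0.0
```

```bash
python3 g.py w2; python3 - <<'E'
import cv2,numpy as np
from cell import robot
from h import *
c=robot.snapshot("wrist")
K=c["camera_matrix"];C=-c["R"].T@c["t"];print(C)
def fray(u,z):
    p=np.array([(u[0]-K[0,2])/K[0,0],(u[1]-K[1,2])/K[1,1]]);r=np.hypot(*p)
    d=c["R"].T@np.r_[p/r*np.sin(r),np.cos(r)];return C+d*(z-C[2])/d[2]
for n,u,s in blobs(c["img"],300): print(n,u.round(1),s,fray(u,.112),fray(u,.116))
E
```

```text
2.15 [ 0.459  -0.0462  0.2858] [-0.0009 -0.0003 -1.    ] [ 0.2535  0.0796 -0.3228  0.0001 -1.1693  0.9093] 9.189788340477021e-05 [-0.5564  0.1165  0.5787]
[ 0.4289  0.5193 11.8836]
[ 8.1249  5.2435 11.4815]
[ 0.5214405  -0.07386219  0.40323633]
blue [559.8 197. ] [550 183  21  28 457] [ 0.39724118 -0.26380697  0.112     ] [ 0.398947   -0.26119816  0.116     ]
orange [444.1 146.7] [ 426  128   37   39 1123] [ 0.47912038 -0.1669819   0.112     ] [ 0.47970163 -0.16570294  0.116     ]
orange [475.7 224.1] [460 206  33  37 930] [ 0.40736539 -0.17218583  0.112     ] [ 0.40893216 -0.1708354   0.116     ]
```

View pics/w2.png

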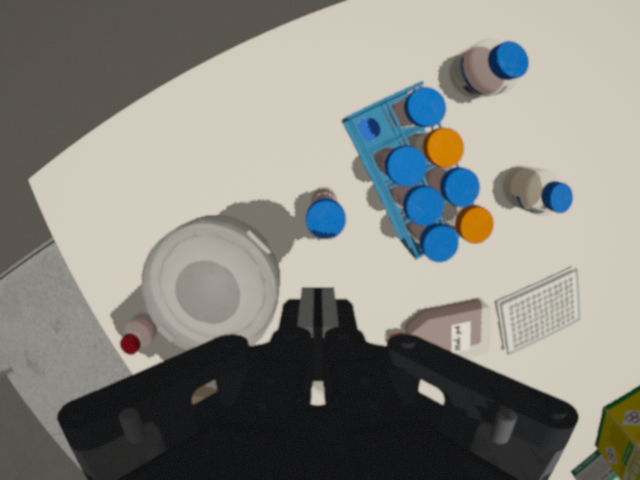

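The wrist view agrees with the top view: the stray cap is at about (326,217) and the far-left cell is empty at about (370,128). A final check of the cap centre, then I descend.

```bash
python3 g.py; python3 - <<'E'
from cell import robot
from h import *
c=robot.snapshot("wrist");K=c["camera_matrix"];C=-c["R"].T@c["t"]
def fray(u,z):
    p=np.array([(u[0]-K[0,2])/K[0,0],(u[1]-K[1,2])/K[1,1]]);r=np.hypot(*p)
    d=c["R"].T@np.r_[p/r*np.sin(r),np.cos(r)];return C+d*(z-C[2])/d[2]
h=cv2.cvtColor(c["img"],cv2.COLOR_BGR2HSV);m=cv2.inRange(h,(100,180,100),(122,255,255))
k,l,st,ce=cv2.connectedComponentsWithStats(m)
for i in range(1,k):
    if st[i,4]>300: print(ce[i],st[i],fray(ce[i],.112)[:2],fray(ce[i],.116)[:2])
E
```

```text
2.25 [ 0.4584 -0.045   0.2859] [-0.001  0.    -1.   ] [ 0.2562  0.0783 -0.324  -0.0003 -1.1695  0.9075] 0.00020530371936469888 [0.6972 0.8343 1.1347]
[ 0.5347  0.6028 11.8876]
[ 8.227   5.3329 11.4821]
[512.01204819  58.3253012 ] [497  42  31  35 830] [ 0.52926415 -0.25633798] [ 0.52915263 -0.25381764]
[426.38558559 105.68198198] [ 408   87   38   39 1110] [ 0.51491942 -0.16419298] [ 0.51500488 -0.16293797]
[369.6146789  127.93883792] [359 118  21  22 327] [ 0.51469111 -0.11426965] [ 0.51477971 -0.11370017]
[406.96160131 164.38235294] [ 388  145   40   40 1224] [ 0.47685781 -0.1312216 ] [ 0.47746592 -0.13041934]
[461.6958711  185.79758308] [445 168  34  37 993] [ 0.44323495 -0.16920151] [ 0.44430476 -0.16787772]
[560.63541667 196.46458333] [550 183  22  28 480] [ 0.39721481 -0.26379828] [ 0.39891657 -0.2611755 ]
[424.98777293 204.33537118] [ 407  185   37   40 1145] [ 0.44076593 -0.133764  ] [ 0.44186965 -0.13292683]
[326.09540954 216.67236724] [ 308  198   37   38 1111] [ 0.46292834 -0.05521148] [ 0.46372773 -0.05545298]
[440.753125 241.340625] [424 222  34  38 960] [ 0.40549508 -0.1363042 ] [ 0.40708313 -0.13543215]
```

Emit:
play_rows(deltas=[{"x": 0.7,"y": 0.7,"z": 0,"rx": 0,"ry": 0,"rz": 0,"jaw": 1},{"x": 0,"y": 0,"z": 1.4,"rx": 0,"ry": 0,"rz": 0,"jaw": 1},{"x": 0,"y": 0,"z": 2,"rx": 0,"ry": 0,"rz": 0,"jaw": 1},{"x": 0,"y": 0,"z": 2,"rx": 0,"ry": 0,"rz": 0,"jaw": 1},{"x": 0,"y": 0,"z": 2,"rx": 0,"ry": 0,"rz": 0,"jaw": 1},{"x": 0,"y": 0,"z": 2,"rx": 0,"ry": 0,"rz": 0,"jaw": 1},{"x": 0,"y": 0,"z": 1.5,"rx": 0,"ry": 0,"rz": 0,"jaw": 1},{"x": 0,"y": 0,"z": 0.7,"rx": 0,"ry": 0,"rz": 0,"jaw": 1},{"x": 0,"y": 0,"z": 0.3,"rx": 0,"ry": 0,"rz": 0,"jaw": 1},{"x": 0,"y": 0,"z": 0,"rx": 0,"ry": 0,"rz": 0,"jaw": 1}])

```text
clock: 3.3
eef_pos: [0.4626, -0.0531, 0.1676]
tcp_rot: [-3.078, 0.63, -0.001]
force: [0.6, -0.3, 0.9]
finger_gap: -0.0003
gripper_force: 0.0
```

```bash
python3 g.py w3; python3 -c "
from cell import robot;import cv2
cv2.imwrite('pics/s3.png',cv2.resize(robot.snapshot('scene')['img'][110:290,200:440],None,fx=3,fy=3))"
```

```text
3.3 [ 0.4626 -0.0531  0.1676] [ 0.0004 -0.0001 -1.    ] [ 0.2361  0.2066 -0.4982  0.0002 -0.8657  0.9306] -0.00030862453885040664 [ 0.5749 -0.3169  0.8764]
[-0.1777  0.0323  0.0563]
[ 7.4991  4.788  -0.3411]
```

View pics/s3.png

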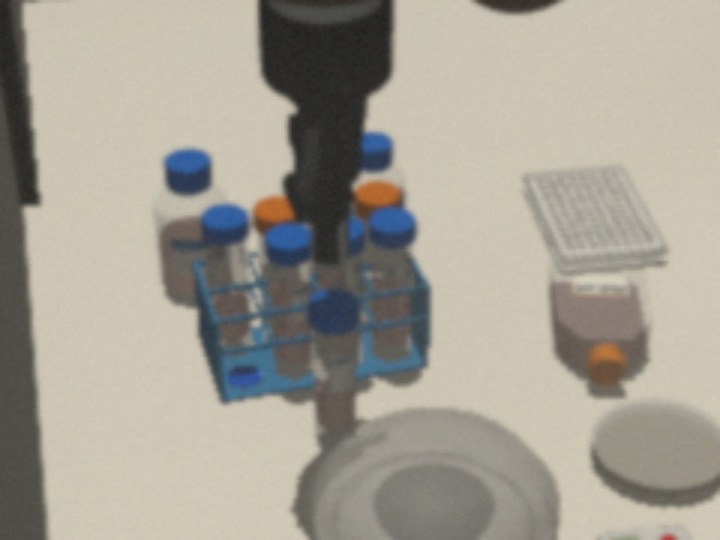

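View pics/w3.png

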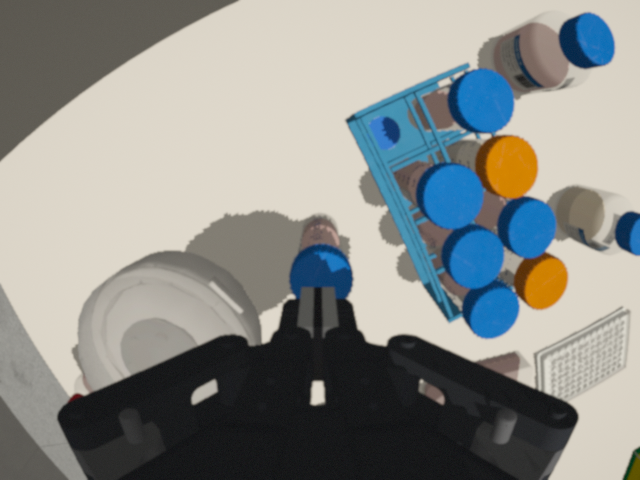

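In the scene crop the fingertips stand clear above the stray cap at (333,310). In the wrist view the cap at (321,272) is in line with the fingers. Now I hold for three seconds.

Emit:
play_rows(deltas=[{"x": 0,"y": 0,"z": 0,"rx": 0,"ry": 0,"rz": 0,"jaw": 1},{"x": 0,"y": 0,"z": 0,"rx": 0,"ry": 0,"rz": 0,"jaw": 1},{"x": 0,"y": 0,"z": 0,"rx": 0,"ry": 0,"rz": 0,"jaw": 1},{"x": 0,"y": 0,"z": 0,"rx": 0,"ry": 0,"rz": 0,"jaw": 1},{"x": 0,"y": 0,"z": 0,"rx": 0,"ry": 0,"rz": 0,"jaw": 1},{"x": 0,"y": 0,"z": 0,"rx": 0,"ry": 0,"rz": 0,"jaw": 1},{"x": 0,"y": 0,"z": 0,"rx": 0,"ry": 0,"rz": 0,"jaw": 1},{"x": 0,"y": 0,"z": 0,"rx": 0,"ry": 0,"rz": 0,"jaw": 1},{"x": 0,"y": 0,"z": 0,"rx": 0,"ry": 0,"rz": 0,"jaw": 1},{"x": 0,"y": 0,"z": 0,"rx": 0,"ry": 0,"rz": 0,"jaw": 1}])

```text
clock: 4.4
eef_pos: [0.4623, -0.0534, 0.1673]
tcp_rot: [3.077, -0.632, -0.0]
force: [-0.4, -0.1, -0.6]
finger_gap: -0.0003
gripper_force: 0.0
```

Emit:
play_rows(deltas=[{"x": 0,"y": 0,"z": 0,"rx": 0,"ry": 0,"rz": 0,"jaw": 1},{"x": 0,"y": 0,"z": 0,"rx": 0,"ry": 0,"rz": 0,"jaw": 1},{"x": 0,"y": 0,"z": 0,"rx": 0,"ry": 0,"rz": 0,"jaw": 1},{"x": 0,"y": 0,"z": 0,"rx": 0,"ry": 0,"rz": 0,"jaw": 1},{"x": 0,"y": 0,"z": 0,"rx": 0,"ry": 0,"rz": 0,"jaw": 1},{"x": 0,"y": 0,"z": 0,"rx": 0,"ry": 0,"rz": 0,"jaw": 1},{"x": 0,"y": 0,"z": 0,"rx": 0,"ry": 0,"rz": 0,"jaw": 1},{"x": 0,"y": 0,"z": 0,"rx": 0,"ry": 0,"rz": 0,"jaw": 1},{"x": 0,"y": 0,"z": 0,"rx": 0,"ry": 0,"rz": 0,"jaw": 1},{"x": 0,"y": 0,"z": 0,"rx": 0,"ry": 0,"rz": 0,"jaw": 1}])

```text
clock: 5.4
eef_pos: [0.4623, -0.0534, 0.1673]
tcp_rot: [3.077, -0.632, 0.0]
force: [1.0, 0.3, 0.4]
finger_gap: 0.0
gripper_force: 0.0
```

Emit:
play_rows(deltas=[{"x": 0,"y": 0,"z": 0,"rx": 0,"ry": 0,"rz": 0,"jaw": 1},{"x": 0,"y": 0,"z": 0,"rx": 0,"ry": 0,"rz": 0,"jaw": 1},{"x": 0,"y": 0,"z": 0,"rx": 0,"ry": 0,"rz": 0,"jaw": 1},{"x": 0,"y": 0,"z": 0,"rx": 0,"ry": 0,"rz": 0,"jaw": 1},{"x": 0,"y": 0,"z": 0,"rx": 0,"ry": 0,"rz": 0,"jaw": 1},{"x": 0,"y": 0,"z": 0,"rx": 0,"ry": 0,"rz": 0,"jaw": 1},{"x": 0,"y": 0,"z": 0,"rx": 0,"ry": 0,"rz": 0,"jaw": 1},{"x": 0,"y": 0,"z": 0,"rx": 0,"ry": 0,"rz": 0,"jaw": 1},{"x": 0,"y": 0,"z": 0,"rx": 0,"ry": 0,"rz": 0,"jaw": 1},{"x": 0,"y": 0,"z": 0,"rx": 0,"ry": 0,"rz": 0,"jaw": 1}])

```text
clock: 6.4
eef_pos: [0.4623, -0.0534, 0.1673]
tcp_rot: [-3.077, 0.631, -0.0]
force: [0.6, 0.4, -0.3]
finger_gap: 0.0002
gripper_force: 0.0
```

Emit:
play_rows(deltas=[{"x": 0,"y": 0,"z": -1,"rx": 0,"ry": 0,"rz": 0,"jaw": 1},{"x": 0,"y": 0,"z": -2,"rx": 0,"ry": 0,"rz": 0,"jaw": 1},{"x": 0,"y": 0,"z": -3,"rx": 0,"ry": 0,"rz": 0,"jaw": 1},{"x": 0,"y": 0,"z": -3,"rx": 0,"ry": 0,"rz": 0,"jaw": 1},{"x": 0,"y": 0,"z": -2,"rx": 0,"ry": 0,"rz": 0,"jaw": 1},{"x": 1.5,"y": 1,"z": 0,"rx": 0,"ry": 0,"rz": 0,"jaw": 1},{"x": 2,"y": 1.3,"z": 0,"rx": 0,"ry": 0,"rz": 0,"jaw": 1},{"x": 2,"y": 1.3,"z": 0,"rx": 0,"ry": 0,"rz": 0,"jaw": 1},{"x": 1.5,"y": 1,"z": 0,"rx": 0,"ry": 0,"rz": 0,"jaw": 1},{"x": 0.5,"y": 0.2,"z": 0,"rx": 0,"ry": 0,"rz": 0,"jaw": 1}])

```text
clock: 7.4
eef_pos: [0.513, -0.1282, 0.2777]
tcp_rot: [3.077, -0.634, 0.001]
force: [0.7, 0.6, -0.2]
finger_gap: -0.0005
gripper_force: 0.0
```

```bash
python3 g.py
```

```text
7.4 [ 0.513  -0.1282  0.2777] [ 0.0004 -0.0002 -1.    ] [ 0.0622  0.205  -0.1925  0.0003 -1.1729  1.102 ] -0.0005122057380245749 [ 0.7414  0.6212 -0.2272]
[-7.7854 -4.8738 11.0707]
[-0.0961 -0.1381 10.6749]
```

Emit:
play_rows(deltas=[{"x": 0,"y": -0.1,"z": 1.2,"rx": 0,"ry": 0,"rz": 0,"jaw": 1},{"x": 0,"y": 0,"z": 2,"rx": 0,"ry": 0,"rz": 0,"jaw": 1},{"x": 0,"y": 0,"z": 2,"rx": 0,"ry": 0,"rz": 0,"jaw": 1},{"x": 0,"y": 0,"z": 2,"rx": 0,"ry": 0,"rz": 0,"jaw": 1},{"x": 0,"y": 0,"z": 1.5,"rx": 0,"ry": 0,"rz": 0,"jaw": 1},{"x": 0,"y": 0,"z": 1,"rx": 0,"ry": 0,"rz": 0,"jaw": 1},{"x": 0,"y": 0,"z": 0.6,"rx": 0,"ry": 0,"rz": 0,"jaw": 1},{"x": 0,"y": 0,"z": 0.3,"rx": 0,"ry": 0,"rz": 0,"jaw": 1},{"x": 0,"y": 0,"z": 0,"rx": 0,"ry": 0,"rz": 0,"jaw": 1},{"x": 0,"y": 0,"z": 0,"rx": 0,"ry": 0,"rz": 0,"jaw": 1}])

```text
clock: 8.4
eef_pos: [0.5131, -0.1261, 0.1719]
tcp_rot: [-3.077, 0.631, -0.002]
force: [-0.3, -0.7, 0.2]
finger_gap: 0.0003
gripper_force: 0.0
```

```bash
python3 g.py w4; python3 -c "
from cell import robot;import cv2
cv2.imwrite('pics/s4.png',cv2.resize(robot.snapshot('scene')['img'][110:290,200:440],None,fx=3,fy=3))"
```

```text
8.4 [ 0.5131 -0.1261  0.1719] [ 0.0013 -0.0001 -1.    ] [ 0.0663  0.3012 -0.3493  0.0002 -0.919   1.0997] 0.00027960582476809295 [-0.3308 -0.6917  0.1981]
[-7.6992 -4.6891  0.4861]
[-0.0184  0.0606  0.0933]
```

View pics/s4.png

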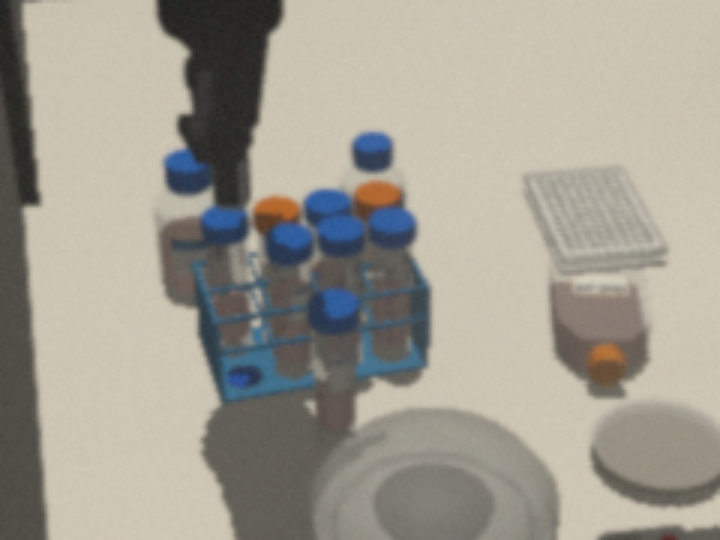

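View pics/w4.png

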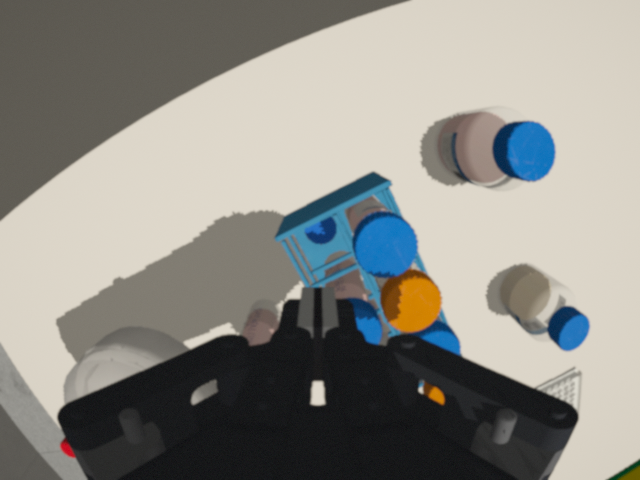

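In the scene crop the tips are at (231,203), which matches the projection of a point 3 cm above cap level over the empty cell, and nothing has moved. The wrist view shows the free cell just ahead of the tips at about (325,235), lower down as expected. Holding here.

Emit:
play_rows(deltas=[{"x": 0,"y": 0,"z": 0,"rx": 0,"ry": 0,"rz": 0,"jaw": 1},{"x": 0,"y": 0,"z": 0,"rx": 0,"ry": 0,"rz": 0,"jaw": 1},{"x": 0,"y": 0,"z": 0,"rx": 0,"ry": 0,"rz": 0,"jaw": 1},{"x": 0,"y": 0,"z": 0,"rx": 0,"ry": 0,"rz": 0,"jaw": 1},{"x": 0,"y": 0,"z": 0,"rx": 0,"ry": 0,"rz": 0,"jaw": 1},{"x": 0,"y": 0,"z": 0,"rx": 0,"ry": 0,"rz": 0,"jaw": 1},{"x": 0,"y": 0,"z": 0,"rx": 0,"ry": 0,"rz": 0,"jaw": 1},{"x": 0,"y": 0,"z": 0,"rx": 0,"ry": 0,"rz": 0,"jaw": 1},{"x": 0,"y": 0,"z": 0,"rx": 0,"ry": 0,"rz": 0,"jaw": 1},{"x": 0,"y": 0,"z": 0,"rx": 0,"ry": 0,"rz": 0,"jaw": 1}])

```text
clock: 9.5
eef_pos: [0.5127, -0.1262, 0.1713]
tcp_rot: [3.077, -0.632, -0.0]
force: [0.0, 0.1, 0.3]
finger_gap: -0.0001
gripper_force: 0.0
```

Emit:
play_rows(deltas=[{"x": 0,"y": 0,"z": 0,"rx": 0,"ry": 0,"rz": 0,"jaw": 1},{"x": 0,"y": 0,"z": 0,"rx": 0,"ry": 0,"rz": 0,"jaw": 1},{"x": 0,"y": 0,"z": 0,"rx": 0,"ry": 0,"rz": 0,"jaw": 1},{"x": 0,"y": 0,"z": 0,"rx": 0,"ry": 0,"rz": 0,"jaw": 1},{"x": 0,"y": 0,"z": 0,"rx": 0,"ry": 0,"rz": 0,"jaw": 1},{"x": 0,"y": 0,"z": 0,"rx": 0,"ry": 0,"rz": 0,"jaw": 1},{"x": 0,"y": 0,"z": 0,"rx": 0,"ry": 0,"rz": 0,"jaw": 1},{"x": 0,"y": 0,"z": 0,"rx": 0,"ry": 0,"rz": 0,"jaw": 1},{"x": 0,"y": 0,"z": 0,"rx": 0,"ry": 0,"rz": 0,"jaw": 1},{"x": 0,"y": 0,"z": 0,"rx": 0,"ry": 0,"rz": 0,"jaw": 1}])

```text
clock: 10.5
eef_pos: [0.5127, -0.1261, 0.1713]
tcp_rot: [-3.077, 0.632, -0.0]
force: [0.3, 0.7, 0.6]
finger_gap: 0.0001
gripper_force: 0.0
```

Emit:
play_rows(deltas=[{"x": 0,"y": 0,"z": 0,"rx": 0,"ry": 0,"rz": 0,"jaw": 1},{"x": 0,"y": 0,"z": 0,"rx": 0,"ry": 0,"rz": 0,"jaw": 1},{"x": 0,"y": 0,"z": 0,"rx": 0,"ry": 0,"rz": 0,"jaw": 1},{"x": 0,"y": 0,"z": 0,"rx": 0,"ry": 0,"rz": 0,"jaw": 1},{"x": 0,"y": 0,"z": 0,"rx": 0,"ry": 0,"rz": 0,"jaw": 1},{"x": 0,"y": 0,"z": 0,"rx": 0,"ry": 0,"rz": 0,"jaw": 1},{"x": 0,"y": 0,"z": 0,"rx": 0,"ry": 0,"rz": 0,"jaw": 1},{"x": 0,"y": 0,"z": 0,"rx": 0,"ry": 0,"rz": 0,"jaw": 1},{"x": 0,"y": 0,"z": 0,"rx": 0,"ry": 0,"rz": 0,"jaw": 1},{"x": 0,"y": 0,"z": 0,"rx": 0,"ry": 0,"rz": 0,"jaw": 1}])

```text
clock: 11.5
eef_pos: [0.5127, -0.1261, 0.1713]
tcp_rot: [3.077, -0.632, -0.0]
force: [-0.8, -0.3, -1.4]
finger_gap: 0.0002
gripper_force: 0.0
```

```bash
python3 g.py; python3 -c "
from cell import robot;print(robot.sign_off())"
```

```text
11.5 [ 0.5127 -0.1261  0.1713] [-0. -0. -1.] [ 0.0663  0.3019 -0.35    0.     -0.9188  1.0997] 0.00021001193352983725 [-0.7628 -0.3218 -1.398 ]
[-7.6665 -4.7041  0.4306]
[0.0145 0.0447 0.0306]
the job is handed in; nothing more can be done
None
```

I pointed at the stray tube's cap for 3 s, then at the rack's empty far-left cell for 3 s, each from about 3 cm up, and handed the job in still pointing there at 11.5 s with no sign of contact.

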